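Stir weld nuts into the deburring beads

ROBOT

A 7-joint arm with a two-finger parallel gripper is mounted at the origin on the work surface. World frame = base frame: x ahead of the robot, y to its left, z up, the work surface at z = 0. Lengths are in m, angles in degrees, forces in N, time in s.
With the tool pointing down it reaches from about 0.4 to 0.85 m from the base axis. Payload 4.4 kg.
Tool frame: the origin (TCP) lies midway between the tips of the shut fingers; the grasp point (between the pads) lies 19 mm behind it; z points along the fingers, y is the direction in which the jaws open and shut (so a half turn about z gives the same grasp; the last joint's range is limited). The gripper opens to 94 mm and grips with 3 to 60 N. Pads are 16 mm wide; open, the fingers measure 119 mm over their backs; the gripper's body (75 mm by 177 mm) begins 78 mm behind the grasp point.
Start: joints at [72.892, 36.005, 2.206, 86.941, -1.547, 57.084, -1.146], TCP at [0.15, -0.632, 0.205] pointing down, gripper open.
Joint ranges: [-175.42, 175.42], [-21.48, 121.26], [-71.46, 75.88], [10.55, 141.38], [-63.04, 243.04], [13.31, 113.54], [-168.57, 168.57]. Speed limits (degrees/s): [147.25, 147.25, 180, 180, 180, 180, 180].

INTERFACE

Orientations are given as [roll, pitch, yaw] about the fixed x, y, z axes, in that order (R = Rz(yaw) Ry(pitch) Rx(roll)).
In Python, from workcell import ctrl gives the robot as it stands. The module is installed in compiled form; this text tells all that it offers.
- The arm moves only by the shell command python3 -m crank 'ROWS' [OPENING] [FORCE]. ROWS is JSON, a list of rows, each an object with "linear": the shift along the tool's x, y, z in mm, a list of three; "spin": the turn about the tool's z in degrees. A call has 1 to 10 rows; each row is the pose to reach, as a shift and turn from the pose commanded when the call began, along the tool's axes at that moment; what a row does not reach only later rows make up. A row lasts 1/8 s, in which the tool goes at most 62.5 mm and 10.7 degrees, less where a joint would pass 70% of its speed; a pose out of reach is approached as far as the arm can. A call with a gripper value outside its range is refused whole. OPENING is the finger opening in mm, from 0 to 94, set as the call begins (- or left out, the last holds). The fingers move at their own pace and stop on an object; FORCE is the grip in N (left out, the last holds). Time passes only in rows, so rows that repeat a pose let the fingers close. It gives the time, the measured TCP pose, the force and the opening at its end, in the units of the state.
- ctrl.sense(): the state, without advancing time (a new reading comes with each control period).
- ctrl.get_image(name): name is "side" or "top" or "wrist"; returns the picture (384x512x3 uint8, blue, green, red); there is no depth.
- ctrl.get_calibration(name): a dict with "mtx" (3x3 intrinsics, pixels), "T" (4x4, takes a point from camera to world coordinates); the wrist camera has in their place "hand_eye" (4x4, takes a point from camera to tool coordinates, whose origin is the TCP and whose axes are the flange's). Camera axes: x right, y up, looking along -z (the intrinsics and any distortion apply to the point x, -y, -z); pixel columns grow to the right and rows downward; lengths in m; the calibration is good to about 2 mm. The wrist camera is an equidistant fisheye: a pixel r from the principal point sees the ray r / f radians off the axis. A picture is of the moment at which its call begins: read the wrist's pose just before it. get_calibration takes no time and is no camera call.
- ctrl.hand_in(): hands the job in, once; it reports no verdict.
The state is a dict: "clock": time; "q": joint angles; "qvel": joint speeds; "joint_torque": joint torques, N m; "tool_pos": TCP position; "tool_rot": TCP orientation; "wrist_force": force on the tool from outside, world axes, zero at the start; "ft_torque": the same for the moment, N m; "finger_gap": opening from 0.0 (shut) to 1.0 (fully open).
Only numpy, scipy, OpenCV 4.12 (cv2) and the standard library are available. Lean on these libraries where they do the work, as an engineer would, in place of code of your own. Each camera call takes 0.05 s, during which the arm holds its last target.

TASK

Take the cranked stirrer from its rest by the handle, set its tip down on the bottom of the bowl and stir the nuts and ceramic beads together, until every piece has been shifted from where it lay, by more than a centimetre, and both halves of the bowl, either side of the line between its two tabs, have nuts as well as beads in them. Then lay the stirrer back in its rest as it was. Move the pieces with the stirrer only, keep all of them in the bowl, leave the bowl standing where it is, and do not disturb the other things on the bench.

Things in the scene. Friction and masses are not known exactly. Their poses are not given: they have to be found in the camera images.
- bowl: loose round aluminium bowl, 200 mm diameter, 55 high, wall 6, flat floor 8 thick (inner radius 91 at the floor), about 2.6 kg, slides if pushed by over about 15 N; two flat tabs stick out 26 mm at the rim, on its +x and -x sides. Origin: centre of its underside; the tab line (its x axis) divides it into a +y and a -y half
- stirrer: cranked stirrer, 0.2 kg: wooden handle 110 x 18 x 28 mm (x, y, z), origin at its centre; a steel rod (radius 7) goes on from the +x end to x = 120, then bends 45 degrees down (to -z), ending at x = 173, z = -53. Lies level in the rest, crank hanging down. Pivots in the fingers if pushed hard. Must be dipped nose down 30 to 45 degrees to reach the bowl floor over the rim
- stirrer_tip (a point): centre of the stirrer's round tip (radius 7 mm), at x = 173, z = -53 mm in the stirrer's frame
- rest: fixed rest: base 165 x 70 x 8 mm, two uprights 8 mm thick, 46 wide, at x = -45 (notch floor 76 above the bench, under the handle) and x = +80 (83, under the rod); notches open upward, 26 wide, 14 deep. Origin on the bench below the lying handle's centre (stirrer origin 90 mm above, x axes parallel). Handle is free to grasp between the uprights
- nut1: large steel hexagon nut, 32 mm across flats (37 over corners), 18 mm high, 60 g; origin at its centre, its z along the bore; starts flat on the bowl's floor, in the bowl's +y half with the three other nuts
- nut2: large steel hexagon nut, 32 mm across flats (37 over corners), 18 mm high, 60 g; origin at its centre, its z along the bore; starts flat on the bowl's floor, in the bowl's +y half with the three other nuts
- nut3: large steel hexagon nut, 32 mm across flats (37 over corners), 18 mm high, 60 g; origin at its centre, its z along the bore; starts flat on the bowl's floor, in the bowl's +y half with the three other nuts
- nut4: large steel hexagon nut, 32 mm across flats (37 over corners), 18 mm high, 60 g; origin at its centre, its z along the bore; starts flat on the bowl's floor, in the bowl's +y half with the three other nuts
- bead1: chunky grey ceramic deburring bead, round with bevelled flat ends, 32 mm diameter, 20 mm high, 35 g; origin at its centre, its z along its axis; starts flat on the bowl's floor, in the bowl's -y half with the three other beads
- bead2: chunky grey ceramic deburring bead, round with bevelled flat ends, 32 mm diameter, 20 mm high, 35 g; origin at its centre, its z along its axis; starts flat on the bowl's floor, in the bowl's -y half with the three other beads
- bead3: chunky grey ceramic deburring bead, round with bevelled flat ends, 32 mm diameter, 20 mm high, 35 g; origin at its centre, its z along its axis; starts flat on the bowl's floor, in the bowl's -y half with the three other beads
- bead4: chunky grey ceramic deburring bead, round with bevelled flat ends, 32 mm diameter, 20 mm high, 35 g; origin at its centre, its z along its axis; starts flat on the bowl's floor, in the bowl's -y half with the three other beads
- sleeve_a: bystander: upright steel tube sleeve, 38 mm diameter, 60 mm high, between bowl and rest; origin under its centre
- sleeve_b: bystander: upright steel tube sleeve, 34 mm diameter, 45 mm high, between bowl and rest; origin under its centre
- spray_can: bystander: white spray can, 56 mm diameter, 125 mm high, on the right; origin under its centre
- hammer: bystander: hammer lying on the left of the bench, about 300 mm long

How it is judged (in metres and radians):
On the way, in this order (a step that is already met when the one before it is completed fails the run):
1. the stirrer is held in the fingers and lifted clear of its rest (height (world z) of stirrer above 0.12 m and contact force between the fingers and stirrer above 1 N), for 0.2 s.
2. the stirrer's tip has been set down on the bowl's floor (horizontal distance between stirrer_tip and bowl below 0.09 m and z of stirrer_tip in the frame of bowl below 0.022 m and contact force between stirrer and bowl above 0.5 N), for 0.05 s.
3. with the stirrer's tip still in the bowl, every piece lies more than 10 mm from where it started and each half of the bowl has at least one nut and one bead in it (horizontal distance between stirrer_tip and bowl below 0.09 m and z of stirrer_tip in the frame of bowl below 0.06 m and y of any of nut1, nut2, nut3, nut4 in the frame of bowl above 0 m and y of any of nut1, nut2, nut3, nut4 in the frame of bowl below 0 m and y of any of bead1, bead2, bead3, bead4 in the frame of bowl above 0 m and y of any of bead1, bead2, bead3, bead4 in the frame of bowl below 0 m and distance of each of nut1, nut2, nut3, nut4, bead1, bead2, bead3, bead4 from where it was at the start of the episode above 0.01 m), for 0.2 s.
At the end, for the whole second after the job is handed in: All pieces still, in the bowl, centres over 10 mm from their start; a nut and a bead centred on each side of the tab line (bowl y > 0 and < 0); bowl level, within 9 mm of its start; stirrer lying in its rest as at the start (25 mm along, 12 across, 8 in height, 0.12 rad), crank down (y of any of nut1, nut2, nut3, nut4 in the frame of bowl above 0 m and y of any of nut1, nut2, nut3, nut4 in the frame of bowl below 0 m and y of any of bead1, bead2, bead3, bead4 in the frame of bowl above 0 m and y of any of bead1, bead2, bead3, bead4 in the frame of bowl below 0 m and distance of each of nut1, nut2, nut3, nut4, bead1, bead2, bead3, bead4 from where it was at the start of the episode above 0.01 m and horizontal distance between each of nut1, nut2, nut3, nut4, bead1, bead2, bead3, bead4 and bowl below 0.095 m and z of each of nut1, nut2, nut3, nut4, bead1, bead2, bead3, bead4 in the frame of bowl below 0.055 m and x of stirrer in the frame of rest between -0.025 and 0.025 m and y of stirrer in the frame of rest between -0.012 and 0.012 m and z of stirrer in the frame of rest between 0.082 and 0.098 m and angle between the x axis of stirrer and the x axis of rest, either way round below 0.12 rad and x of stirrer_tip in the frame of rest above 0.1 m and z of stirrer_tip in the frame of rest below 0.06 m and linear speed of each of nut1, nut2, nut3, nut4, bead1, bead2, bead3, bead4, stirrer, bowl below 0.02 m/s and distance of bowl from where it was at the start of the episode below 0.009 m and angle between bowl's own z axis and vertical below 0.05 rad); the robot touches nothing.
It fails at once if the fingers touch a nut or bead (more than 1 N) (contact force between the fingers and nut1 above 1 N or contact force between the fingers and nut2 above 1 N or contact force between the fingers and nut3 above 1 N or contact force between the fingers and nut4 above 1 N or contact force between the fingers and bead1 above 1 N or contact force between the fingers and bead2 above 1 N or contact force between the fingers and bead3 above 1 N or contact force between the fingers and bead4 above 1 N).
It fails at once if the bowl is shoved more than 9 mm (distance of bowl from where it was at the start of the episode above 0.009 m).
It fails at once if a bystander (sleeve, spray can, hammer) is moved more than 20 mm (distance of any of sleeve_a, sleeve_b, spray_can, hammer from where it was at the start of the episode above 0.02 m).
It also fails if it takes over 72 s, if anything falls off the work surface, if the arm or the gripper's body presses on something with over 40 N, if the wrist force passes 120 N, or if a joint passes its speed limit or range.

## Working session

There is one attempt and no reset: what is moved stays moved. The work goes in short steps, Python scripts to look and compute and a shell command to move; the robot and the scene stay as the last step left them, time stands still between calls to the robot, and variables do not carry over. Pictures are saved under pics/ and viewed, and the job is handed in when it is done.

```bash
mkdir -p pics
cat > h.py <<'E'
import numpy as np, cv2, json
from workcell import ctrl
from scipy.spatial.transform import Rotation as R
def snap(n,f):
    im=ctrl.get_image(n); cv2.imwrite('pics/'+f+'.png',im); return im
def ray(n,px,im=None):
    c=ctrl.get_calibration(n); K=np.array(c['mtx']);T=np.array(c['T'])
    p=np.array(px,float).reshape(-1,2)
    d=np.c_[(p[:,0]-K[0,2])/K[0,0],-(p[:,1]-K[1,2])/K[1,1],-np.ones(len(p))]
    return T[:3,3],d@T[:3,:3].T
def plane(n,px,z):
    o,d=ray(n,px); t=(z-o[2])/d[:,2]; return o+t[:,None]*d
def proj(n,P):
    c=ctrl.get_calibration(n); K=np.array(c['mtx']);T=np.array(c['T'])
    q=(np.atleast_2d(P)-T[:3,3])@T[:3,:3]
    return np.c_[K[0,2]-K[0,0]*q[:,0]/q[:,2],K[1,2]+K[1,1]*q[:,1]/q[:,2]]
def S():
    s=ctrl.sense(); print({k:np.round(v,3).tolist() for k,v in s.items() if k in('clock','q','tool_pos','tool_rot','wrist_force','finger_gap')}); return s
E
python3 - <<'E'
from h import *
np.set_printoptions(suppress=True,precision=3)
S()
for n in('top','side','wrist'):
    print(n,ctrl.get_calibration(n)); snap(n,n+'0')
E
```

```text
{'clock': 0.0, 'q': [72.892, 36.058, 2.201, 86.996, -1.546, 57.083, -1.146], 'tool_pos': [0.15, -0.632, 0.205], 'tool_rot': [-179.892, 0.002, 13.339], 'wrist_force': [0.849, -0.577, 0.03], 'finger_gap': 0.997}
top {'mtx': array([[389.188,   0.   , 252.676],
       [  0.   , 389.188, 194.339],
       [  0.   ,   0.   ,   1.   ]]), 'T': array([[ 0.029,  0.974, -0.226,  0.332],
       [-1.   ,  0.028, -0.011,  0.009],
       [-0.005,  0.226,  0.974,  1.253],
       [ 0.   ,  0.   ,  0.   ,  1.   ]])}
side {'mtx': array([[423.32 ,   0.   , 257.589],
       [  0.   , 423.32 , 195.597],
       [  0.   ,   0.   ,   1.   ]]), 'T': array([[-0.979,  0.158, -0.13 ,  0.433],
       [-0.204, -0.772,  0.601,  0.713],
       [-0.005,  0.615,  0.788,  0.974],
       [ 0.   ,  0.   ,  0.   ,  1.   ]])}
wrist {'mtx': array([[297.319,   0.   , 260.227],
       [  0.   , 297.319, 185.344],
       [  0.   ,   0.   ,   1.   ]]), 'hand_eye': array([[-0.   ,  0.959,  0.283,  0.083],
       [ 1.   ,  0.   ,  0.   ,  0.   ],
       [ 0.   ,  0.283, -0.959, -0.18 ],
       [ 0.   ,  0.   ,  0.   ,  1.   ]])}
```

View pics/top0.png

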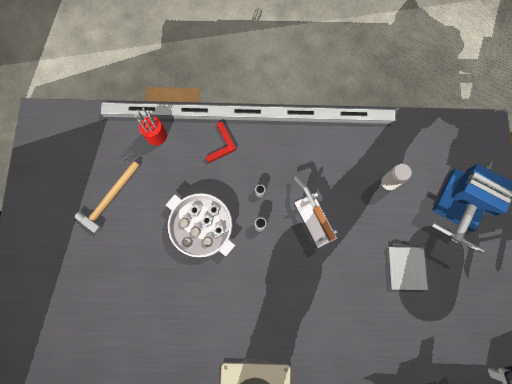

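View pics/side0.png

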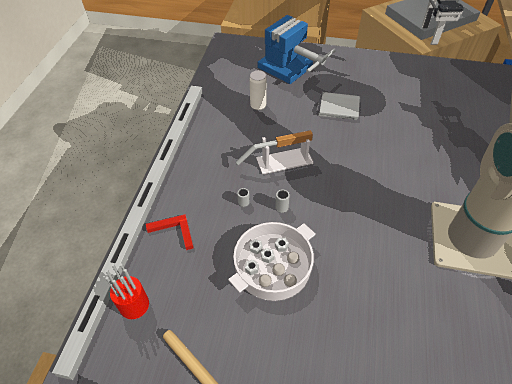

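View pics/wrist0.png

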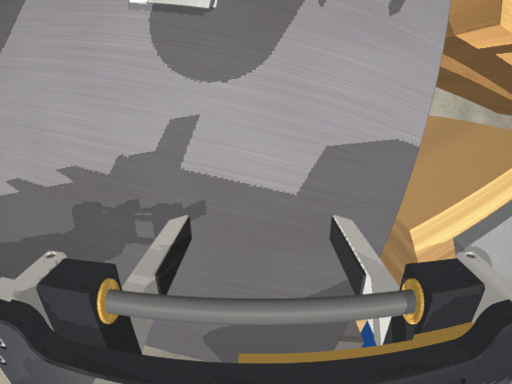

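Run:
```python
import cv2
a=cv2.imread('pics/top0.png');b=cv2.imread('pics/side0.png')
cv2.imwrite('pics/z1.png',cv2.resize(a[160:270,140:350],None,fx=3.8,fy=3.8,interpolation=cv2.INTER_CUBIC))
cv2.imwrite('pics/z2.png',cv2.resize(b[110:310,200:340],None,fx=3,fy=3,interpolation=cv2.INTER_CUBIC))
```

```text
(no output)
```

View pics/z1.png

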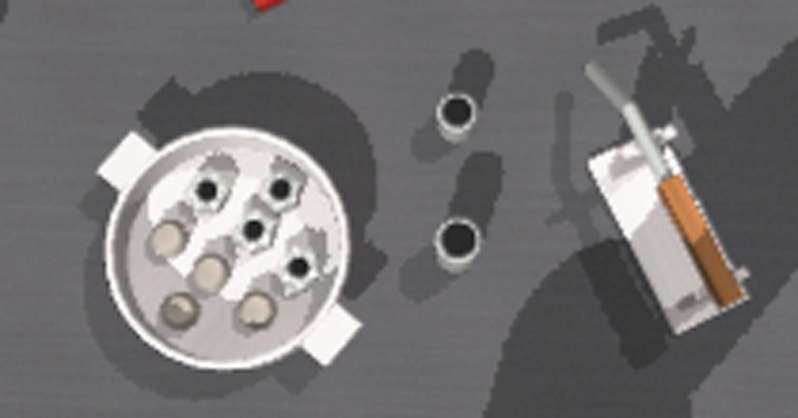

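View pics/z2.png

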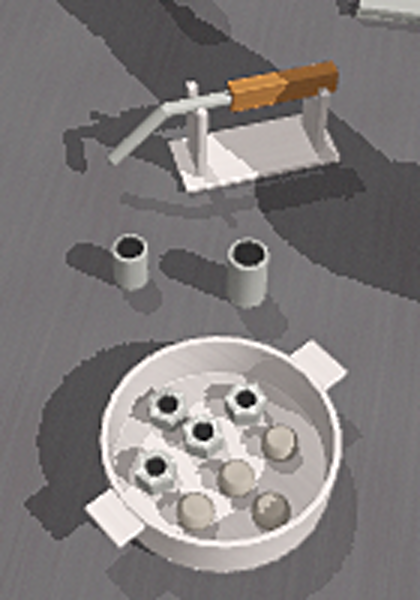

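Run:
```python
from h import *
np.set_printoptions(suppress=True,precision=4)
f=lambda L:np.array(L)/3.8-0.37+[140,160]
top=f([(207,190),(281,188),(254,230),(299,267)]);bd=f([(168,239),(211,273),(180,311),(257,310)])
N=plane('top',top,.026);B=plane('top',bd,.028)
print('nuts',N[:,:2].tolist(),'\nbeads',B[:,:2].tolist())
tabs=plane('top',f([(127,160),(333,337)]),.053); print('tabs',tabs)
# rim points
a=cv2.imread('pics/top0.png'); b=cv2.imread('pics/side0.png')
for n,im,box in(('top',a,(150,170,250,270)),('side',b,(222,215,325,308))):
    x0,y0,x1,y1=box; hsv=cv2.cvtColor(im,cv2.COLOR_BGR2HSV)
    m=np.zeros(im.shape[:2],np.uint8); m[y0:y1,x0:x1]=((hsv[y0:y1,x0:x1,2]>175)).astype(np.uint8)*255
    pts=np.argwhere(m)[:,::-1]; P=plane(n,pts,.055)[:,:2]
    # ransac-ish annulus fit r in .092...102
    c=tabs[:,:2].mean(0) 
    for i in range(30):
        r=np.linalg.norm(P-c,axis=1); s=abs(r-.097)<.006
        Q=P[s]; A=np.c_[2*Q,np.ones(len(Q))]; sol=np.linalg.lstsq(A,(Q**2).sum(1),rcond=None)[0]; c=sol[:2]
    print(n,'centre',c,'R',np.sqrt(sol[2]+c@c),len(Q))
    m=cv2.inRange(hsv,(5,90,60),(18,255,255)); k,l,st,cc=cv2.connectedComponentsWithStats(m)
    for i in range(1,k):
        if st[i,4]>100: print(n,'orange',st[i],cc[i])
```

```text
nuts [[0.5609268298426938, 0.2089725585093105], [0.5644312470933429, 0.1465798279896165], [0.5279655016557198, 0.16736176238714762], [0.4978823854084672, 0.12806615102962307]] 
beads [[0.5179741409152735, 0.23863633722719793], [0.4904844029950953, 0.2008538255732186], [0.45820956110903477, 0.22452460692359028], [0.4608826813301963, 0.16085183532408767]]
tabs [[0.5793 0.2726 0.053 ]
 [0.4383 0.0952 0.053 ]]
top centre [0.5089 0.1858] R 0.09606348463472465 506
top orange [145  87  55  15 757] [171.8243  94.2127]
top orange [ 89 162  50  59 420] [113.6167 191.581 ]
top orange [313 206  22  34 249] [323.4217 222.6707]
side centre [0.5063 0.1882] R 0.09653646828567965 808
side orange [   82     0   430    64 12326] [332.6452  22.7462]
side orange [276 130  37  17 366] [293.4399 138.2541]
side orange [163 335  42  49 136] [182.3824 359.3162]
side orange [ 27 352  29  32 468] [ 41.359  368.3483]
```

Run:
```python
import cv2
a=cv2.imread('pics/top0.png');b=cv2.imread('pics/side0.png')
z=cv2.resize(a[170:255,285:345],None,fx=7,fy=7,interpolation=cv2.INTER_NEAREST)
w=cv2.resize(b[120:180,230:320],None,fx=7,fy=7,interpolation=cv2.INTER_NEAREST)
cv2.imwrite('pics/z3.png',z);cv2.imwrite('pics/z4.png',w)
```

```text
(no output)
```

View pics/z3.png

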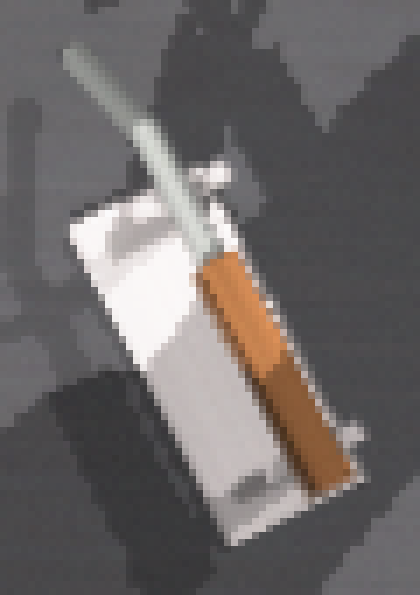

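View pics/z4.png

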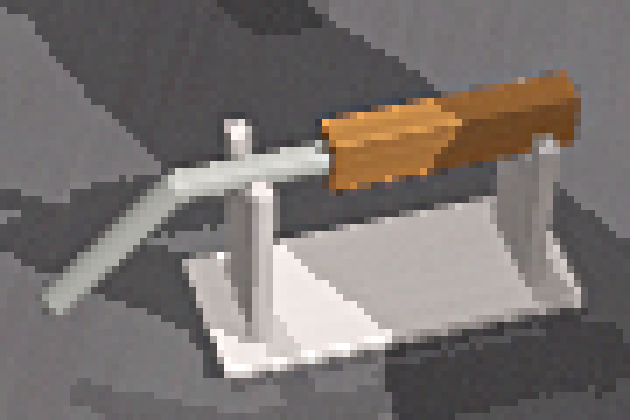

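Run:
```python
from h import *
np.set_printoptions(suppress=True,precision=4)
f=lambda L:np.array(L)/7-0.43+[285,170]
g=lambda L:np.array(L)/7-0.43+[230,120]
e=plane('top',f([(218,258),(333,482)]),.104)
bt=plane('top',f([(147,128),(213,255)]),.095); tip=plane('top',f([(73,55)]),.039)
print(e,'len',np.linalg.norm(e[0]-e[1]),'mid',e.mean(0)); print('bend,rodstart',bt,'tip',tip)
for d in(e[0]-e[1],bt[0]-bt[1],bt[0]-e[1],tip[0]-e.mean(0)): print('yaw',np.degrees(np.arctan2(d[1],d[0])))
s=plane('side',g([(325,124),(345,150)]),.104);r=plane('side',g([(562,75),(578,95)]),.104)
print('side top-edge corners front',s,'rear',r)
for n,pt in(('sleeve_b',(457,112)),('sleeve_a',(458,240))):
    print(n,plane('top',[np.array(pt)/3.8-.37+[140,160]],.045 if n[-1]=='b' else .06))
print('can',plane('top',[(402,172)],.125), 'rest corners',plane('top',f([(70,222),(235,543)]),.008))
```

```text
[[ 0.5666 -0.1688  0.104 ]
 [ 0.4718 -0.2165  0.104 ]] len 0.106188107858091 mid [ 0.5192 -0.1926  0.104 ]
bend,rodstart [[ 0.6256 -0.1395  0.095 ]
 [ 0.5697 -0.168   0.095 ]] tip [[ 0.6736 -0.1126  0.039 ]]
yaw 26.701345595676187
yaw 27.00415618866681
yaw 26.574827711483152
yaw 27.398881678924354
side top-edge corners front [[ 0.5676 -0.1729  0.104 ]
 [ 0.5568 -0.1595  0.104 ]] rear [[ 0.4746 -0.2218  0.104 ]
 [ 0.4665 -0.2111  0.104 ]]
sleeve_b [[ 0.63   -0.0001  0.045 ]]
sleeve_a [[ 0.5191 -0.0036  0.06  ]]
can [[ 0.6754 -0.4256  0.125 ]] rest corners [[ 0.6014 -0.1147  0.008 ]
 [ 0.4544 -0.1904  0.008 ]]
```

```bash
cat >> h.py <<'E'
def delta(x,y,z,yaw=None,pose=None):
    """print linear/spin from current pose to world TCP target"""
    s=ctrl.sense(); p=np.array(s['tool_pos']); M=R.from_euler('xyz',s['tool_rot'],degrees=True).as_matrix()
    d=M.T@(np.array([x,y,z])-p)*1000
    sp=None if yaw is None else -((yaw-s['tool_rot'][2]+180)%360-180)
    print('lin',np.round(d,1).tolist(),'spin',sp); return d,sp
E
python3 -c "
from h import *
delta(.518,-.192,.205,26.9)"
python3 -m crank '[{"linear":[46,-34,0],"spin":-2},{"linear":[92,-69,0],"spin":-5},{"linear":[138,-103,0],"spin":-8},{"linear":[184,-137,0],"spin":-11},{"linear":[230,-172,0],"spin":-13.5},{"linear":[276,-206,0],"spin":-13.5},{"linear":[322,-240,0],"spin":-13.5},{"linear":[368,-275,0],"spin":-13.5},{"linear":[414,-309,0],"spin":-13.5},{"linear":[459,-343,0],"spin":-13.5}]' 60 20
```

```text
lin [459.7, -343.2, 0.3] spin -13.56067567795452
clock: 1.4
tool_pos: [0.5184, -0.1914, 0.2054]
tool_rot: [180.0, 0.0, 26.8]
wrist_force: [0.7, -0.8, 0.3]
finger_gap: 0.639
```

```bash
cat >> h.py <<'E'
def wproj(P,s=None):
    s=s or ctrl.sense(); c=ctrl.get_calibration('wrist'); K=np.array(c['mtx']);H=np.array(c['hand_eye'])
    M=R.from_euler('xyz',s['tool_rot'],degrees=True).as_matrix()
    t=(np.atleast_2d(P)-s['tool_pos'])@M; q=(t-H[:3,3])@H[:3,:3]; v=np.c_[q[:,0],-q[:,1],-q[:,2]]
    th=np.arctan2(np.hypot(v[:,0],v[:,1]),v[:,2]); ph=np.arctan2(v[:,1],v[:,0])
    return np.c_[K[0,2]+K[0,0]*th*np.cos(ph),K[1,2]+K[0,0]*th*np.sin(ph)]
def wplane(px,z,s=None):
    s=s or ctrl.sense(); c=ctrl.get_calibration('wrist'); K=np.array(c['mtx']);H=np.array(c['hand_eye'])
    M=R.from_euler('xyz',s['tool_rot'],degrees=True).as_matrix()
    p=np.array(px,float).reshape(-1,2)-K[:2,2]; r=np.linalg.norm(p,axis=1); th=r/K[0,0]; u=p/np.maximum(r,1e-9)[:,None]
    v=np.c_[np.sin(th)*u[:,0],-np.sin(th)*u[:,1],-np.cos(th)]
    d=v@H[:3,:3].T@M.T; o=np.array(s['tool_pos'])+M@H[:3,3]
    return o+((z-o[2])/d[:,2])[:,None]*d
E
python3 - <<'E'
from h import *
s=ctrl.sense(); im=snap('wrist','w1')
u=np.array([np.cos(np.radians(26.9)),np.sin(np.radians(26.9))]);c=np.array([.518,-.192])
for x in(-.055,0,.055): print(wproj([*(c+x*u),.104],s))
E
```

```text
[[260.57092486 235.82955448]]
[[260.51967278 185.57942403]]
[[260.45625902 129.80788965]]
```

View pics/w1.png

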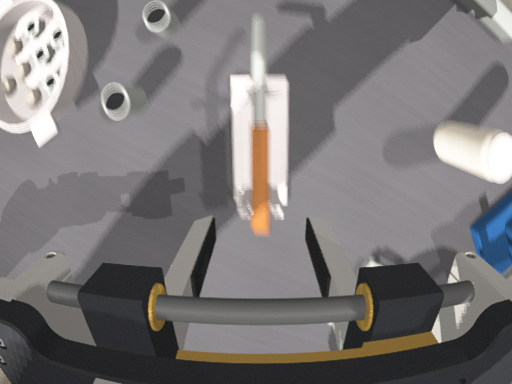

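```bash
python3 -m crank '[{"linear":[0,0,40],"spin":0},{"linear":[0,0,80],"spin":0},{"linear":[0,0,120],"spin":0},{"linear":[0,0,134],"spin":0},{"linear":[0,0,134],"spin":0}]' 60 30
python3 -m crank '[{"linear":[0,0,0],"spin":0},{"linear":[0,0,0],"spin":0},{"linear":[0,0,0],"spin":0},{"linear":[0,0,0],"spin":0}]' 10 40
```

```text
clock: 2.08
tool_pos: [0.5171, -0.1928, 0.0711]
tool_rot: [-179.9, 0.1, 26.8]
wrist_force: [-0.5, 1.0, 0.2]
finger_gap: 0.638
clock: 2.58
tool_pos: [0.5177, -0.1929, 0.0719]
tool_rot: [180.0, -0.0, 26.8]
wrist_force: [0.3, 0.2, 0.3]
finger_gap: 0.251
```

```bash
python3 -m crank '[{"linear":[0,0,0],"spin":0},{"linear":[0,0,0],"spin":0},{"linear":[0,0,0],"spin":0}]' 10 40
python3 -m crank '[{"linear":[0,0,-10],"spin":0},{"linear":[0,0,-40],"spin":0},{"linear":[0,0,-80],"spin":0},{"linear":[0,0,-80],"spin":0},{"linear":[0,0,-80],"spin":0},{"linear":[0,0,-80],"spin":0}]'
```

```text
clock: 2.95
tool_pos: [0.5177, -0.193, 0.0718]
tool_rot: [180.0, -0.0, 26.8]
wrist_force: [-0.1, -0.3, 3.6]
finger_gap: 0.186
clock: 3.7
tool_pos: [0.5163, -0.1924, 0.1501]
tool_rot: [-179.9, 0.1, 26.8]
wrist_force: [0.5, 0.1, -1.9]
finger_gap: 0.185
```

Run:
```python
from h import *
s=S(); im=snap('side','s2');im2=snap('wrist','w2')
cv2.imwrite('pics/z5.png',np.hstack([cv2.resize(im[40:240,160:360],(400,400)),cv2.resize(im2,(400,400))]))
```

```text
{'clock': 3.7, 'q': [19.7, 32.011, -3.264, 106.05, 2.57, 42.18, -48.137], 'tool_pos': [0.516, -0.192, 0.15], 'tool_rot': [-179.879, 0.12, 26.842], 'wrist_force': [0.54, 0.085, -1.923], 'finger_gap': 0.185}
```

View pics/z5.png

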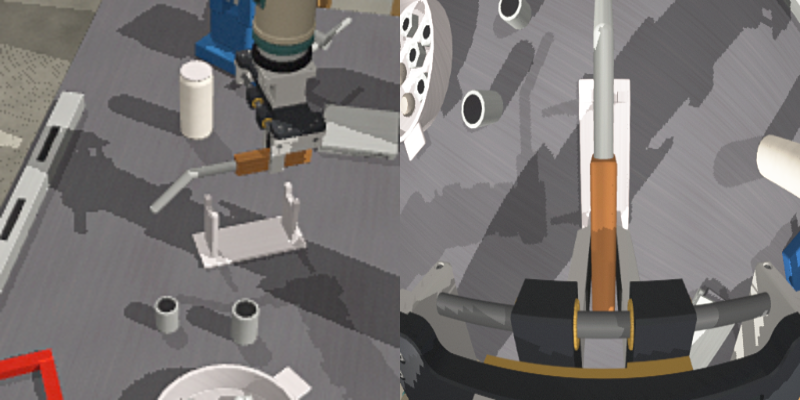

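```bash
python3 -m crank '[{"linear":[35,0,0],"spin":0},{"linear":[70,0,7],"spin":0},{"linear":[80,0,13],"spin":0},{"linear":[80,0,13],"spin":0}]'
python3 -m crank '[{"linear":[0,0,0],"spin":0},{"linear":[0,0,0],"spin":0},{"linear":[0,0,0],"spin":0},{"linear":[0,0,0],"spin":0}]' - 3
python3 - <<'E'
from h import *
s=S(); im=snap('side','s3');im2=snap('wrist','w3')
cv2.imwrite('pics/z6.png',np.hstack([cv2.resize(im[40:240,160:360],(400,400)),cv2.resize(im2,(400,400))]))
E
```

```text
clock: 4.3
tool_pos: [0.5878, -0.1564, 0.1371]
tool_rot: [-179.9, 0.1, 26.9]
wrist_force: [0.2, -0.1, -2.0]
finger_gap: 0.183
clock: 4.8
tool_pos: [0.5887, -0.1573, 0.1389]
tool_rot: [180.0, -0.0, 26.8]
wrist_force: [-0.0, -0.4, 0.7]
finger_gap: 0.189
{'clock': 4.8, 'q': [14.093, 36.99, -2.871, 97.536, 2.45, 45.515, -53.117], 'tool_pos': [0.589, -0.157, 0.139], 'tool_rot': [179.971, -0.003, 26.801], 'wrist_force': [-0.008, -0.4, 0.676], 'finger_gap': 0.189}
```

View pics/z6.png

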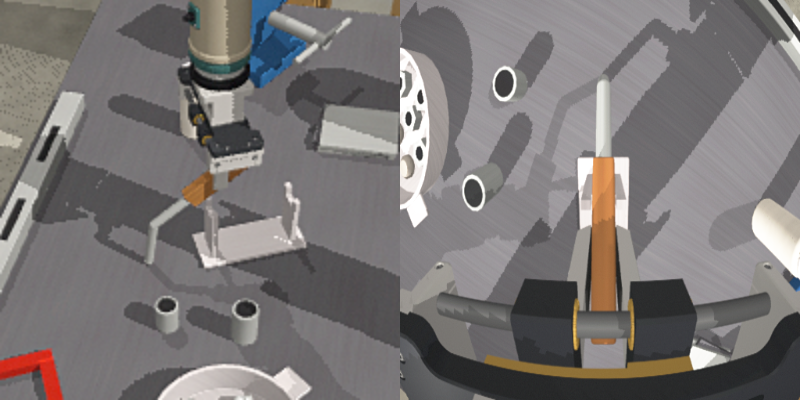

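```bash
python3 -m crank '[{"linear":[0,0,0],"spin":0},{"linear":[0,0,0],"spin":0},{"linear":[0,0,0],"spin":0}]' - 60
python3 - <<'E'
from h import *
s=S()
P=wplane([[258,80]],.007,s)[0]; M=R.from_euler('xyz',s['tool_rot'],degrees=True).as_matrix(); print(M.T@(P-s['tool_pos'])*1000)
for a in(35,38,40,42):
    t=np.radians(a); v=[173*np.cos(t)-53*np.sin(t),0,173*np.sin(t)+53*np.cos(t)-19]
    print(a,v,wproj(np.array(s['tool_pos'])+M@np.array(v)/1000,s))
# target: tip at bowl near wall; yaw 90
c=np.array([.5085,.185])
E
```

```text
clock: 5.28
tool_pos: [0.5888, -0.1571, 0.1387]
tool_rot: [180.0, 0.0, 26.8]
wrist_force: [-2.1, -2.3, 2.4]
finger_gap: 0.186
{'clock': 5.275, 'q': [14.072, 37.01, -2.867, 97.523, 2.457, 45.523, -53.118], 'tool_pos': [0.589, -0.157, 0.139], 'tool_rot': [179.975, 0.012, 26.823], 'wrist_force': [-2.148, -2.292, 2.382], 'finger_gap': 0.186}
[103.65202407  -2.1931586  131.70917156]
35 [np.float64(111.31375253539014), 0, np.float64(123.64378183604754)] [[260.1246326   72.01466797]]
38 [np.float64(103.69580218170299), 0, np.float64(129.27400517249515)] [[260.12984426  79.79835056]]
40 [np.float64(98.45794534619662), 0, np.float64(132.80261196107713)] [[260.13311091  84.98747411]]
42 [np.float64(93.1001326705697), 0, np.float64(136.14627065038437)] [[260.13621864  90.17659903]]
```

```bash
python3 -c "
from h import *
delta(.526,.102,.249,90)"
```

```text
lin [60.9, -259.5, -110.4] spin -63.17745165931768
```

```bash
python3 -m crank '[{"linear":[0,0,-40],"spin":0},{"linear":[0,0,-90],"spin":0},{"linear":[7,-30,-110],"spin":-8},{"linear":[16,-70,-110],"spin":-17},{"linear":[26,-110,-110],"spin":-26},{"linear":[36,-150,-110],"spin":-35},{"linear":[45,-190,-110],"spin":-44},{"linear":[55,-235,-110],"spin":-53},{"linear":[61,-259,-110],"spin":-63},{"linear":[61,-259,-110],"spin":-63}]'
python3 - <<'E'
from h import *
s=S(); im=snap('side','s4');im2=snap('wrist','w4')
cv2.imwrite('pics/z7.png',np.hstack([cv2.resize(im[90:330,160:400],(400,400)),cv2.resize(im2,(400,400))]))
M=R.from_euler('xyz',s['tool_rot'],degrees=True).as_matrix();print(wproj(np.array(s['tool_pos'])+M@np.array([.103,-.001,.131]),s))
E
```

```text
clock: 6.52
tool_pos: [0.5256, 0.105, 0.2484]
tool_rot: [-180.0, -0.1, 90.1]
wrist_force: [0.5, -0.2, -2.3]
finger_gap: 0.184
{'clock': 6.525, 'q': [0.96, 24.975, -21.931, 101.621, 10.887, 55.477, -25.235], 'tool_pos': [0.526, 0.105, 0.248], 'tool_rot': [-179.981, -0.121, 90.073], 'wrist_force': [0.464, -0.217, -2.291], 'finger_gap': 0.184}
[[259.32199726  80.56119405]]
```

View pics/z7.png

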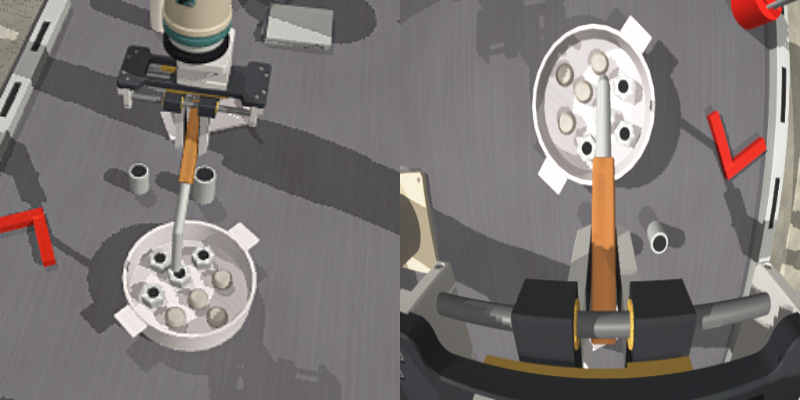

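Run:
```python
from h import *
s=ctrl.sense()
print(wproj([[.5793,.2726,.053],[.4383,.0952,.053],[.4582,.2245,.028],[.5644,.1466,.026]],s).round(), wproj([[.525,.205,.008]],s).round())
im=cv2.imread('pics/w4.png'); cv2.imwrite('pics/z8.png',cv2.resize(im[10:200,150:340],None,fx=3,fy=3,interpolation=cv2.INTER_CUBIC))
```

```text
[[302.  32.]
 [193. 170.]
 [208.  71.]
 [288. 127.]] [[259.  85.]]
```

View pics/z8.png

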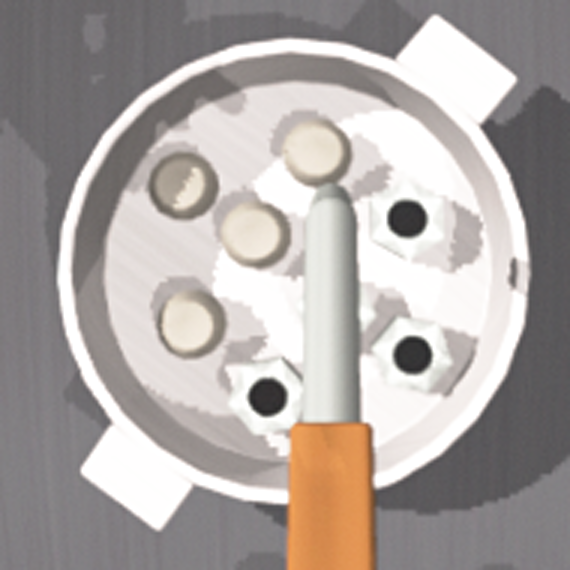

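```bash
python3 -m crank '[{"linear":[-2,0,30],"spin":0},{"linear":[-3,0,60],"spin":0},{"linear":[-3,0,85],"spin":0},{"linear":[-3,0,96],"spin":0},{"linear":[-3,0,99],"spin":0},{"linear":[-3,0,101],"spin":0},{"linear":[-3,0,103],"spin":0},{"linear":[-3,0,103],"spin":0}]'
```

```text
clock: 7.62
tool_pos: [0.5272, 0.0987, 0.1464]
tool_rot: [179.9, 0.0, 89.8]
wrist_force: [-0.5, -2.0, 2.9]
finger_gap: 0.189
```

Run:
```python
import numpy as np
def c(a0,a1,st,r,start):
    for a in np.arange(a0,a1+.1,st):
        t=np.radians(a); print(int(a),np.round([r*np.cos(t)-start[0],r*np.sin(t)-start[1]],0))
c(45,150,15,60,(17,17))
```

```text
45 [25. 25.]
60 [13. 35.]
75 [-1. 41.]
90 [-17.  43.]
105 [-33.  41.]
120 [-47.  35.]
135 [-59.  25.]
150 [-69.  13.]
```

```bash
python3 -m crank '[{"linear":[12,12,-2],"spin":0},{"linear":[25,25,-2],"spin":0},{"linear":[13,35,-2],"spin":0},{"linear":[-1,41,-2],"spin":0},{"linear":[-17,43,-2],"spin":0},{"linear":[-33,41,-2],"spin":0},{"linear":[-47,35,-2],"spin":0},{"linear":[-59,25,-2],"spin":0},{"linear":[-69,13,-2],"spin":0},{"linear":[-69,13,-2],"spin":0}]'
python3 - <<'E'
from h import *
s=S(); im2=snap('wrist','w5');im=snap('top','t5')
cv2.imwrite('pics/z9.png',np.hstack([cv2.resize(im[160:270,140:250],(390,390)),cv2.resize(im2[0:200,140:340],(390,390))]))
E
```

```text
clock: 8.88
tool_pos: [0.5367, 0.0295, 0.1473]
tool_rot: [-179.8, -0.0, 89.8]
wrist_force: [-3.1, 5.2, -2.4]
finger_gap: 0.188
{'clock': 8.875, 'q': [7.02, 32.328, -19.576, 107.963, 15.311, 42.413, -21.352], 'tool_pos': [0.537, 0.029, 0.147], 'tool_rot': [-179.84, -0.036, 89.808], 'wrist_force': [-3.061, 5.191, -2.45], 'finger_gap': 0.188}
```

View pics/z9.png

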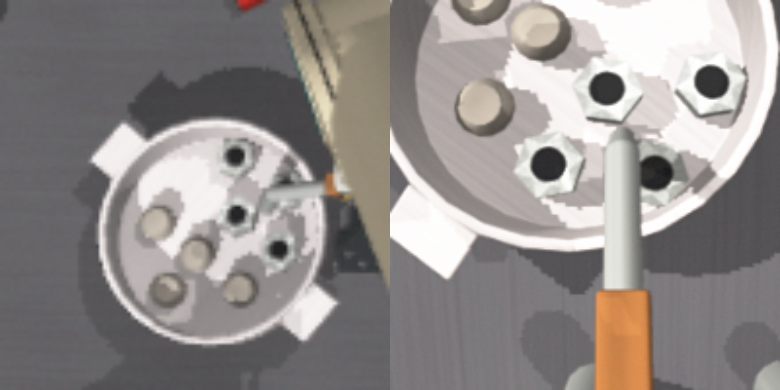

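```bash
cat >> h.py <<'E'
def bowl(im,n='top',c0=(.5085,.185),box=(150,170,250,270)):
    x0,y0,x1,y1=box; hsv=cv2.cvtColor(im,cv2.COLOR_BGR2HSV)
    m=np.zeros(im.shape[:2],np.uint8); m[y0:y1,x0:x1]=((hsv[y0:y1,x0:x1,2]>175)&(hsv[y0:y1,x0:x1,1]<40)).astype(np.uint8)*255
    P=plane(n,np.argwhere(m)[:,::-1],.055)[:,:2]; c=np.array(c0)
    for i in range(30):
        r=np.linalg.norm(P-c,axis=1); Q=P[abs(r-.097)<.006]
        sol=np.linalg.lstsq(np.c_[2*Q,np.ones(len(Q))],(Q**2).sum(1),rcond=None)[0]; c=sol[:2]
    return c,np.sqrt(sol[2]+c@c),len(Q)
E
python3 - <<'E'
from h import *
for f in('top0','t5'):
    print(bowl(cv2.imread(f'pics/{f}.png')))
E
python3 - <<'E'
import cv2,numpy as np
a=cv2.imread('pics/top0.png')[160:270,140:250];b=cv2.imread('pics/t5.png')[160:270,140:250]
cv2.imwrite('pics/z10.png',np.hstack([cv2.resize(x,(390,390)) for x in(a,b)]))
E
```

```text
(array([0.50892233, 0.18575883]), np.float64(0.09606348463472465), 506)
(array([0.50855945, 0.18562074]), np.float64(0.09618715251238624), 442)
```

View pics/z10.png

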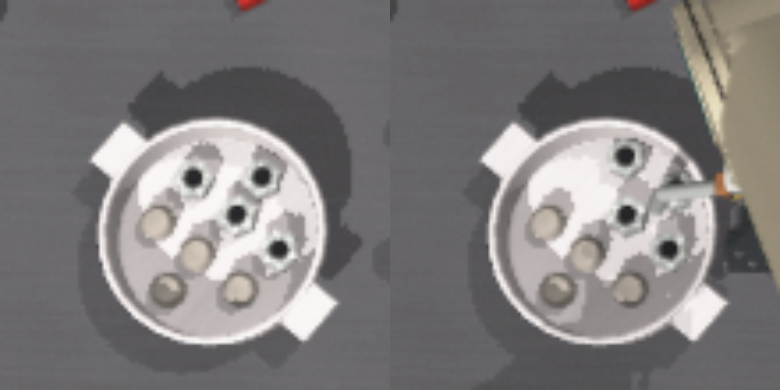

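```bash
python3 -m crank '[{"linear":[0,0,-30],"spin":0},{"linear":[30,-2,-40],"spin":0},{"linear":[60,-3,-40],"spin":0},{"linear":[83,-3,-30],"spin":0},{"linear":[83,-3,-5],"spin":0},{"linear":[83,-3,-5],"spin":0}]'
python3 -m crank '[{"linear":[0,0,0],"spin":0},{"linear":[0,0,0],"spin":0},{"linear":[0,0,0],"spin":0},{"linear":[0,0,0],"spin":0}]' - 3
python3 -m crank '[{"linear":[0,0,0],"spin":0},{"linear":[0,0,0],"spin":0},{"linear":[0,0,0],"spin":0}]' - 60
cat >> h.py <<'E'
def look(f):
    s=S(); im2=snap('wrist','w'+f);im=snap('top','t'+f);im3=snap('side','s'+f)
    cv2.imwrite(f'pics/v{f}.png',np.hstack([cv2.resize(im[165:265,150:250],(260,260)),cv2.resize(im2[0:200,140:340],(260,260)),cv2.resize(im3[205:315,215:325],(260,260))]))
    print(bowl(im))
E
python3 -c "
from h import *
look('6')"
```

```text
clock: 9.72
tool_pos: [0.5358, 0.1108, 0.1515]
tool_rot: [-179.9, 0.1, 89.8]
wrist_force: [0.2, -0.6, -1.6]
finger_gap: 0.187
clock: 10.22
tool_pos: [0.5366, 0.1128, 0.1528]
tool_rot: [180.0, -0.0, 89.8]
wrist_force: [-0.1, -0.1, -1.2]
finger_gap: 0.189
clock: 10.6
tool_pos: [0.5364, 0.1129, 0.1524]
tool_rot: [-180.0, 0.0, 89.8]
wrist_force: [-0.9, 0.5, -2.0]
finger_gap: 0.188
{'clock': 10.6, 'q': [-1.722, 32.61, -19.715, 106.215, 15.241, 43.755, -29.818], 'tool_pos': [0.536, 0.113, 0.152], 'tool_rot': [-179.995, 0.002, 89.836], 'wrist_force': [-0.941, 0.462, -2.02], 'finger_gap': 0.188}
(array([0.51038855, 0.18655077]), np.float64(0.09621561018923352), 222)
```

View pics/v6.png

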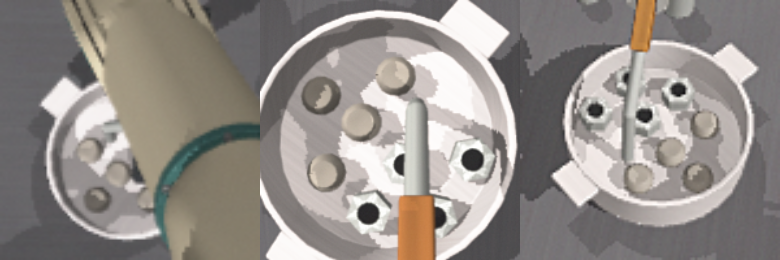

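```bash
cat >> h.py <<'E'
def tb(P): # world -> (tx,ty) mm rel bowl centre, and bowl y
    c=np.array([.5087,.1855]); o=(np.atleast_2d(P)[:,:2]-c)*1000
    return np.c_[o[:,1],o[:,0],o[:,0]*.783-o[:,1]*.622].round(0)
START=dict(n1=(24,52.5),n2=(-38,56),n3=(-18,19.5),n4=(-57,-10.5),b1=(54,9.5),b2=(16,-18),b3=(39.5,-50),b4=(-24,-47.5))
E
python3 - <<'E'
from h import *
s=ctrl.sense()
f=lambda L:(np.array(L)-[260,0])/1.3+[140,0]
print('nuts 3,1,2,4\n',tb(wplane(f([(402,165),(472,158),(438,215),(368,213)]),.026,s)))
print('beads 1 2 3 4\n',tb(wplane(f([(395,75),(360,122),(319,95),(325,170)]),.028,s)))
print('tip',tb(wplane(f([(417,103)]),.018,s)))
E
```

```text
nuts 3,1,2,4
 [[-18.  16.  24.]
 [-12.  72.  64.]
 [-58.  45.  72.]
 [-57. -12.  26.]]
beads 1 2 3 4
 [[ 54.  12. -24.]
 [ 17. -16. -23.]
 [ 40. -49. -63.]
 [-20. -45. -23.]]
tip [[32. 28.  2.]]
```

```bash
python3 -m crank '[{"linear":[0,0,-20],"spin":0},{"linear":[-30,10,-20],"spin":0},{"linear":[-48,17,-20],"spin":0},{"linear":[-48,17,-5],"spin":0},{"linear":[-48,17,6],"spin":0},{"linear":[-48,17,6],"spin":0},{"linear":[-48,4,6],"spin":0},{"linear":[-48,-8,6],"spin":0},{"linear":[-48,-20,6],"spin":0},{"linear":[-48,-31,6],"spin":0}]'
python3 -c "
from h import *
look('7')"
```

```text
clock: 12.0
tool_pos: [0.5043, 0.0657, 0.1464]
tool_rot: [-180.0, -0.0, 89.9]
wrist_force: [2.3, 0.9, 0.2]
finger_gap: 0.187
{'clock': 12.0, 'q': [3.093, 30.319, -19.808, 112.505, 15.479, 39.708, -26.316], 'tool_pos': [0.504, 0.066, 0.146], 'tool_rot': [-179.996, -0.032, 89.888], 'wrist_force': [2.312, 0.859, 0.16], 'finger_gap': 0.187}
(array([0.50942607, 0.18588955]), np.float64(0.09626728709621761), 269)
```

View pics/v7.png

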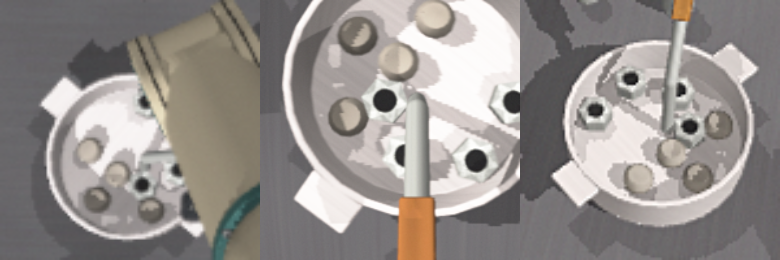

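Run:
```python
from h import *
s=ctrl.sense()
f=lambda L:(np.array(L)-[260,0])/1.3+[140,0]
print('nuts 3,1,2,4\n',tb(wplane(f([(385,99),(512,100),(475,159),(402,155)]),.026,s)))
print('beads 1 2 3 4\n',tb(wplane(f([(435,16),(398,60),(358,33),(347,115)]),.028,s)))
print('tip',tb(wplane(f([(418,97)]),.016,s)))
```

```text
nuts 3,1,2,4
 [[-13. -30. -15.]
 [-12.  68.  61.]
 [-60.  39.  68.]
 [-57. -17.  22.]]
beads 1 2 3 4
 [[ 53.   8. -27.]
 [ 17. -20. -26.]
 [ 40. -51. -65.]
 [-25. -59. -31.]]
tip [[-11.  -5.   3.]]
```

```bash
python3 -m crank '[{"linear":[0,-7,0],"spin":0},{"linear":[0,-6,-24],"spin":0},{"linear":[35,-10,-27],"spin":0},{"linear":[63,-13,-27],"spin":0},{"linear":[63,-13,-10],"spin":0},{"linear":[63,-13,0],"spin":0},{"linear":[63,-2,0],"spin":0},{"linear":[61,10,0],"spin":0},{"linear":[58,22,0],"spin":0},{"linear":[55,33,0],"spin":0}]'
python3 -c "
from h import *
look('8')"
```

```text
clock: 13.4
tool_pos: [0.5398, 0.1193, 0.1465]
tool_rot: [180.0, -0.0, 89.8]
wrist_force: [-0.1, 0.0, -2.2]
finger_gap: 0.187
{'clock': 13.4, 'q': [-2.407, 33.404, -19.642, 105.855, 15.665, 43.334, -30.737], 'tool_pos': [0.54, 0.119, 0.146], 'tool_rot': [179.952, -0.002, 89.781], 'wrist_force': [-0.076, 0.01, -2.176], 'finger_gap': 0.187}
(array([0.51050746, 0.18589898]), np.float64(0.09666772909599278), 212)
```

View pics/v8.png

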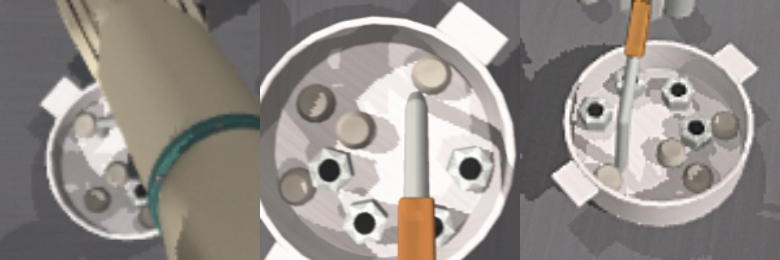

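Run:
```python
from h import *
s=ctrl.sense()
f=lambda L:(np.array(L)-[260,0])/1.3+[140,0]
print('nuts 3,1,2,4\n',tb(wplane(f([(330,170),(470,168),(438,228),(365,223)]),.026,s)))
print('beads 1 2 3 4\n',tb(wplane(f([(432,75),(355,128),(315,102),(297,184)]),.028,s)))
print('tip',tb(wplane(f([(417,98)]),.016,s)))
```

```text
nuts 3,1,2,4
 [[-13. -37. -21.]
 [-13.  73.  65.]
 [-61.  48.  76.]
 [-57. -11.  27.]]
beads 1 2 3 4
 [[ 59.  43.  -3.]
 [ 19. -16. -25.]
 [ 41. -47. -63.]
 [-23. -65. -36.]]
tip [[42. 32. -2.]]
```

```bash
python3 -m crank '[{"linear":[0,0,-27],"spin":0},{"linear":[-12,-37,-27],"spin":0},{"linear":[-25,-75,-27],"spin":0},{"linear":[-25,-75,-10],"spin":0},{"linear":[-25,-75,0],"spin":0},{"linear":[-25,-62,0],"spin":0},{"linear":[-25,-50,0],"spin":0},{"linear":[-25,-38,0],"spin":0},{"linear":[-25,-27,0],"spin":0},{"linear":[-25,-20,0],"spin":0}]'
python3 -c "
from h import *
look('9')"
```

```text
clock: 14.8
tool_pos: [0.5193, 0.0949, 0.1465]
tool_rot: [180.0, -0.0, 89.8]
wrist_force: [-0.0, -0.3, -2.0]
finger_gap: 0.187
{'clock': 14.8, 'q': [0.066, 31.671, -19.894, 109.625, 15.697, 41.313, -29.153], 'tool_pos': [0.519, 0.095, 0.146], 'tool_rot': [179.981, -0.009, 89.815], 'wrist_force': [-0.032, -0.342, -2.037], 'finger_gap': 0.187}
(array([0.50952222, 0.18603747]), np.float64(0.09621287255785801), 233)
```

View pics/v9.png

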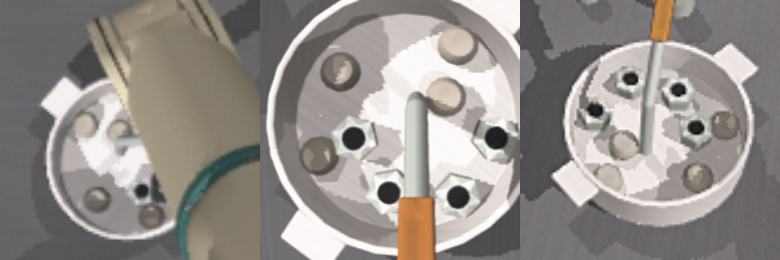

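```bash
python3 -m crank '[{"linear":[0,0,-27],"spin":0},{"linear":[1,-40,-27],"spin":0},{"linear":[3,-80,-27],"spin":0},{"linear":[3,-80,-10],"spin":0},{"linear":[3,-80,0],"spin":0},{"linear":[10,-74,0],"spin":0},{"linear":[17,-67,0],"spin":0},{"linear":[24,-60,0],"spin":0},{"linear":[28,-56,0],"spin":0},{"linear":[28,-56,0],"spin":0}]'
python3 -c "
from h import *
look('10')"
```

```text
clock: 16.2
tool_pos: [0.4628, 0.1237, 0.1465]
tool_rot: [180.0, -0.0, 89.9]
wrist_force: [-0.6, -0.7, -2.2]
finger_gap: 0.189
{'clock': 16.2, 'q': [-4.05, 28.304, -20.162, 116.825, 15.596, 37.361, -34.605], 'tool_pos': [0.463, 0.124, 0.146], 'tool_rot': [179.981, -0.025, 89.864], 'wrist_force': [-0.609, -0.651, -2.175], 'finger_gap': 0.189}
(array([0.50881853, 0.1859215 ]), np.float64(0.09572765797575257), 128)
```

View pics/v10.png

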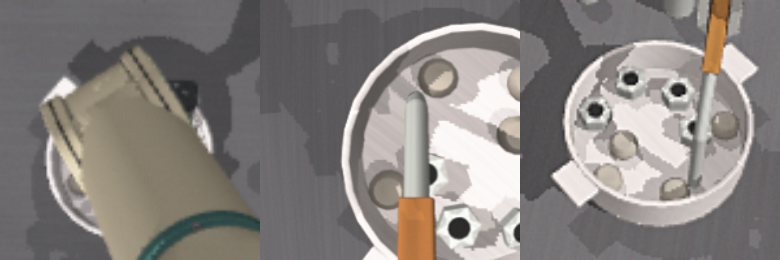

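```bash
python3 -m crank '[{"linear":[0,0,-27],"spin":0},{"linear":[-35,20,-27],"spin":0},{"linear":[-70,40,-27],"spin":0},{"linear":[-100,60,-27],"spin":0},{"linear":[-100,60,-10],"spin":0},{"linear":[-100,60,0],"spin":0},{"linear":[-100,50,0],"spin":0},{"linear":[-100,42,0],"spin":0},{"linear":[-100,33,0],"spin":0},{"linear":[-100,33,0],"spin":0}]'
python3 -c "
from h import *
look('11')"
```

```text
clock: 17.6
tool_pos: [0.4941, 0.0232, 0.1468]
tool_rot: [-180.0, 0.0, 89.9]
wrist_force: [1.3, 0.8, -2.4]
finger_gap: 0.186
{'clock': 17.6, 'q': [8.083, 29.363, -20.112, 114.498, 15.654, 38.74, -22.067], 'tool_pos': [0.494, 0.023, 0.147], 'tool_rot': [-179.97, 0.02, 89.885], 'wrist_force': [1.321, 0.772, -2.395], 'finger_gap': 0.186}
(array([0.50856864, 0.18544267]), np.float64(0.09626047062569475), 461)
```

View pics/v11.png

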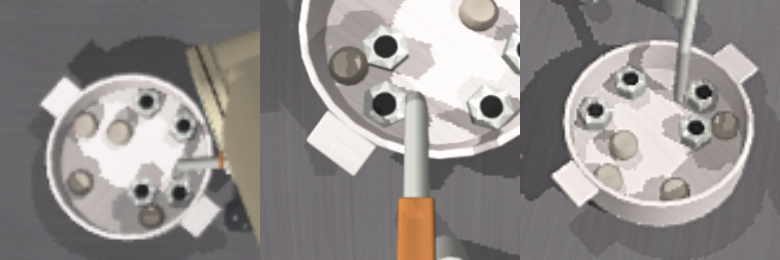

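Run:
```python
from h import *
f=lambda L:np.array(L)/2.6-.3+[150,165]
n=tb(plane('top',f([(147,102),(183,126),(142,191),(179,192)]),.026));b=tb(plane('top',f([(86,125),(121,131),(81,180),(151,215)]),.028))
for k,p in zip(START,[*n,*b]): print(k,p,'moved',np.linalg.norm(p[:2]-START[k]).round())
```

```text
n1 [-14.  72.  65.] moved 43.0
n2 [-60.  43.  71.] moved 26.0
n3 [-15. -38. -21.] moved 58.0
n4 [-60. -38.   7.] moved 28.0
b1 [59. 41. -5.] moved 32.0
b2 [15. 34. 17.] moved 52.0
b3 [ 60. -27. -59.] moved 31.0
b4 [-27. -67. -36.] moved 20.0
```

```bash
python3 -m crank '[{"linear":[0,0,0],"spin":0},{"linear":[0,0,0],"spin":0},{"linear":[0,2,0],"spin":0},{"linear":[0,2,0],"spin":0},{"linear":[0,3,-30],"spin":0},{"linear":[0,3,-70],"spin":0},{"linear":[0,3,-104],"spin":0},{"linear":[0,3,-104],"spin":0}]'
python3 - <<'E'
from h import *
look('12')
import numpy as np
u=np.array([np.cos(np.radians(26.9)),np.sin(np.radians(26.9))])
p=np.array([.5175,-.1928])+.03*u; print(p); delta(p[0],p[1],.25,26.8)
E
```

```text
clock: 18.75
tool_pos: [0.4999, 0.0233, 0.2526]
tool_rot: [179.7, -0.0, 89.8]
wrist_force: [-0.1, 0.4, -2.8]
finger_gap: 0.185
{'clock': 18.75, 'q': [11.135, 21.59, -23.429, 106.643, 10.538, 53.552, -17.249], 'tool_pos': [0.5, 0.023, 0.253], 'tool_rot': [179.684, -0.014, 89.823], 'wrist_force': [-0.141, 0.37, -2.794], 'finger_gap': 0.185}
(array([0.5084396 , 0.18561801]), np.float64(0.09626373798730685), 452)
[ 0.54425393 -0.17922696]
lin [-201.8, 47.7, -0.8] spin 63.036002430637865
```

View pics/v12.png

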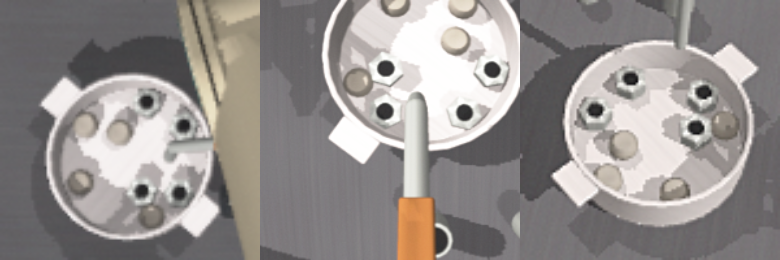

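```bash
python3 -m crank '[{"linear":[-25,6,0],"spin":8},{"linear":[-55,13,0],"spin":17},{"linear":[-85,20,0],"spin":26},{"linear":[-115,27,0],"spin":35},{"linear":[-145,34,0],"spin":44},{"linear":[-175,41,0],"spin":53},{"linear":[-202,48,0],"spin":63},{"linear":[-202,48,0],"spin":63},{"linear":[-202,48,0],"spin":63}]'
python3 - <<'E'
from h import *
s=S(); im=snap('side','s13');im2=snap('wrist','w13')
cv2.imwrite('pics/z13.png',np.hstack([cv2.resize(im[40:240,160:360],(390,390)),cv2.resize(im2[:,64:448],(390,390))]))
E
```

```text
clock: 20.02
tool_pos: [0.5447, -0.1778, 0.249]
tool_rot: [-179.8, 0.1, 27.0]
wrist_force: [0.0, 0.1, -2.0]
finger_gap: 0.187
{'clock': 20.025, 'q': [18.495, 27.068, -4.817, 96.139, 2.55, 57.078, -50.223], 'tool_pos': [0.545, -0.178, 0.249], 'tool_rot': [-179.846, 0.1, 26.967], 'wrist_force': [0.048, 0.111, -1.954], 'finger_gap': 0.187}
```

View pics/z13.png

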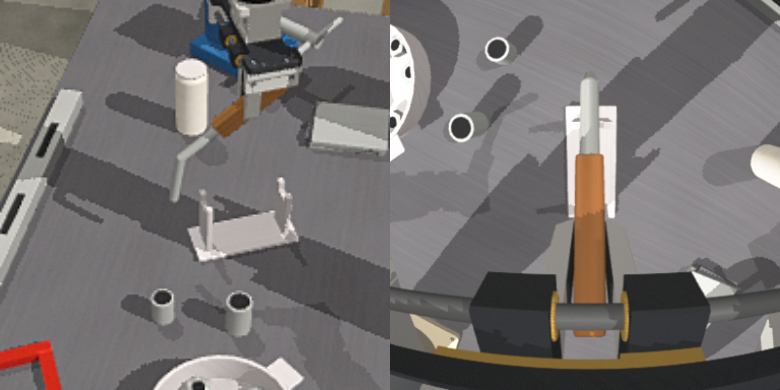

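```bash
python3 -m crank '[{"linear":[0,0,40],"spin":0},{"linear":[0,0,80],"spin":0},{"linear":[0,0,98],"spin":0},{"linear":[0,0,98],"spin":0}]' - 15
python3 -m crank '[{"linear":[0,0,8],"spin":0},{"linear":[0,0,14],"spin":0},{"linear":[-8,0,21],"spin":0},{"linear":[-16,0,28],"spin":0},{"linear":[-24,0,35],"spin":0},{"linear":[-30,0,41],"spin":0},{"linear":[-30,0,46],"spin":0},{"linear":[-30,0,51],"spin":0}]' - 8
python3 - <<'E'
from h import *
s=S(); im=snap('side','s14');im2=snap('wrist','w14')
cv2.imwrite('pics/z14.png',np.hstack([cv2.resize(im[90:210,210:330],(390,390)),cv2.resize(im2[:,64:448],(390,390))]))
E
```

```text
clock: 20.62
tool_pos: [0.5444, -0.1778, 0.1512]
tool_rot: [-179.8, 0.1, 26.9]
wrist_force: [0.2, -0.1, -2.8]
finger_gap: 0.194
clock: 21.62
tool_pos: [0.5188, -0.1928, 0.1012]
tool_rot: [180.0, 0.0, 26.8]
wrist_force: [0.2, -1.1, -0.4]
finger_gap: 0.189
{'clock': 21.625, 'q': [20.235, 36.201, -4.195, 108.09, 4.241, 35.855, -49.759], 'tool_pos': [0.519, -0.193, 0.101], 'tool_rot': [179.994, 0.003, 26.832], 'wrist_force': [0.211, -1.077, -0.432], 'finger_gap': 0.189}
```

View pics/z14.png

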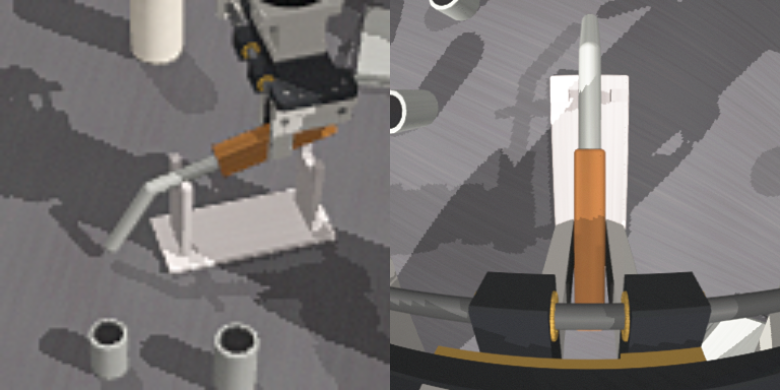

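```bash
python3 -m crank '[{"linear":[0,0,6],"spin":0},{"linear":[0,0,12],"spin":0},{"linear":[0,0,18],"spin":0},{"linear":[0,0,23],"spin":0},{"linear":[0,0,27],"spin":0},{"linear":[0,0,28],"spin":0},{"linear":[0,0,29],"spin":0},{"linear":[0,0,29],"spin":0}]' - 6
python3 - <<'E'
from h import *
s=S(); im=snap('side','s15');im2=snap('wrist','w15')
cv2.imwrite('pics/z15.png',np.hstack([cv2.resize(im[90:210,210:330],(390,390)),cv2.resize(im2[:,64:448],(390,390))]))
E
```

```text
clock: 22.72
tool_pos: [0.5193, -0.1922, 0.0733]
tool_rot: [180.0, -0.1, 26.9]
wrist_force: [-1.2, 1.8, 6.7]
finger_gap: 0.187
{'clock': 22.725, 'q': [20.004, 38.698, -3.938, 109.105, 4.552, 32.29, -50.064], 'tool_pos': [0.519, -0.192, 0.073], 'tool_rot': [179.984, -0.061, 26.855], 'wrist_force': [-1.215, 1.759, 6.698], 'finger_gap': 0.187}
```

View pics/z15.png

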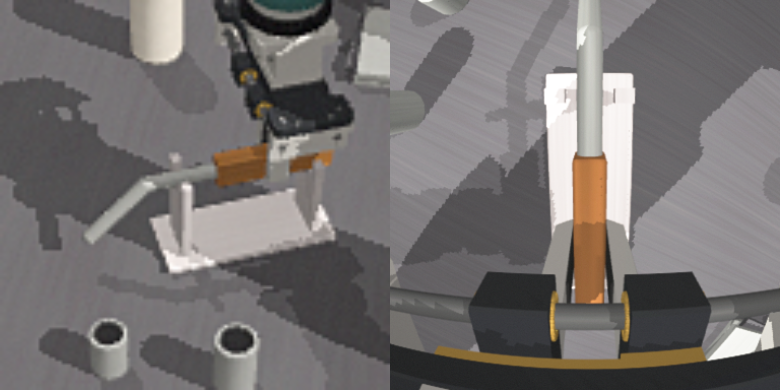

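Seated in both notches (6.7 N support). Release gently, then lift away.

```bash
python3 -m crank '[{"linear":[0,0,0],"spin":0},{"linear":[0,0,0],"spin":0},{"linear":[0,0,0],"spin":0}]' 30 3
python3 -m crank '[{"linear":[0,0,0],"spin":0},{"linear":[0,0,0],"spin":0},{"linear":[0,0,0],"spin":0}]' 50 3
python3 -m crank '[{"linear":[0,0,-10],"spin":0},{"linear":[0,0,-40],"spin":0},{"linear":[0,0,-90],"spin":0},{"linear":[0,0,-140],"spin":0},{"linear":[0,0,-140],"spin":0}]'
python3 - <<'E'
from h import *
s=S(); im=snap('side','s16');im2=snap('wrist','w16')
cv2.imwrite('pics/z16.png',np.hstack([cv2.resize(im[90:210,210:330],(390,390)),cv2.resize(im2[:,64:448],(390,390))]))
E
```

```text
clock: 23.2
tool_pos: [0.5188, -0.1927, 0.0723]
tool_rot: [-180.0, 0.0, 26.8]
wrist_force: [0.3, -0.4, -0.5]
finger_gap: 0.316
clock: 23.58
tool_pos: [0.5188, -0.1927, 0.0725]
tool_rot: [180.0, 0.0, 26.8]
wrist_force: [0.1, -0.0, 0.5]
finger_gap: 0.527
clock: 24.2
tool_pos: [0.5216, -0.1936, 0.2171]
tool_rot: [179.6, -0.4, 26.8]
wrist_force: [-0.6, -0.8, -0.3]
finger_gap: 0.536
{'clock': 24.2, 'q': [20.859, 27.236, -5.007, 101.76, 2.982, 50.6, -48.643], 'tool_pos': [0.522, -0.194, 0.217], 'tool_rot': [179.626, -0.376, 26.826], 'wrist_force': [-0.553, -0.829, -0.277], 'finger_gap': 0.536}
```

View pics/z16.png

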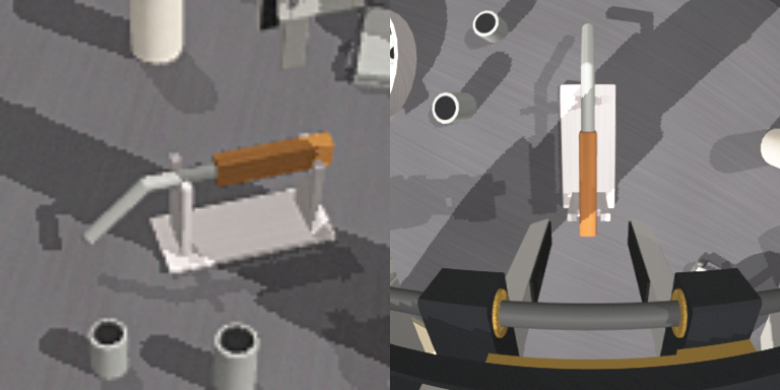

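```bash
python3 -m crank '[{"linear":[-20,40,0],"spin":0},{"linear":[-45,80,0],"spin":0},{"linear":[-70,120,0],"spin":0},{"linear":[-95,160,0],"spin":0},{"linear":[-120,200,0],"spin":0},{"linear":[-120,200,0],"spin":0},{"linear":[-120,200,0],"spin":0},{"linear":[-120,200,0],"spin":0}]'
python3 - <<'E'
from h import *
s=S(); a=snap('top','t17'); b=snap('side','s17'); o=cv2.imread('pics/top0.png')
print(bowl(a)); 
m=[cv2.resize(x[160:270,140:350],None,fx=3.6,fy=2.7,interpolation=cv2.INTER_CUBIC) for x in(o,a)]
cv2.imwrite('pics/z17.png',np.vstack(m))
for n,i,j in(('top',o,a),('side',cv2.imread('pics/side0.png'),b)):
  for im in(i,j):
    mk=cv2.inRange(cv2.cvtColor(im,cv2.COLOR_BGR2HSV),(5,90,60),(18,255,255)); k,l,st,cc=cv2.connectedComponentsWithStats(mk)
    print(n,[(st[q].tolist(),cc[q].round(1).tolist()) for q in range(1,k) if st[q,4]>80 and 260<cc[q][0]<330 and 120<cc[q][1]<250])
E
```

```text
clock: 25.3
tool_pos: [0.5025, -0.4233, 0.2119]
tool_rot: [-179.9, -0.0, 27.0]
wrist_force: [0.4, 1.1, 0.5]
finger_gap: 0.533
{'clock': 25.3, 'q': [40.108, 36.326, -4.165, 85.049, 2.81, 58.819, -27.736], 'tool_pos': [0.503, -0.423, 0.212], 'tool_rot': [-179.891, -0.016, 26.972], 'wrist_force': [0.441, 1.12, 0.505], 'finger_gap': 0.533}
(array([0.50877797, 0.18577859]), np.float64(0.09611162652253842), 506)
top [([313, 206, 22, 34, 249], [323.4, 222.7])]
top [([313, 206, 22, 34, 237], [323.3, 222.8])]
side [([276, 130, 37, 17, 366], [293.4, 138.3])]
side [([276, 131, 37, 17, 360], [293.2, 138.5])]
```

View pics/z17.png

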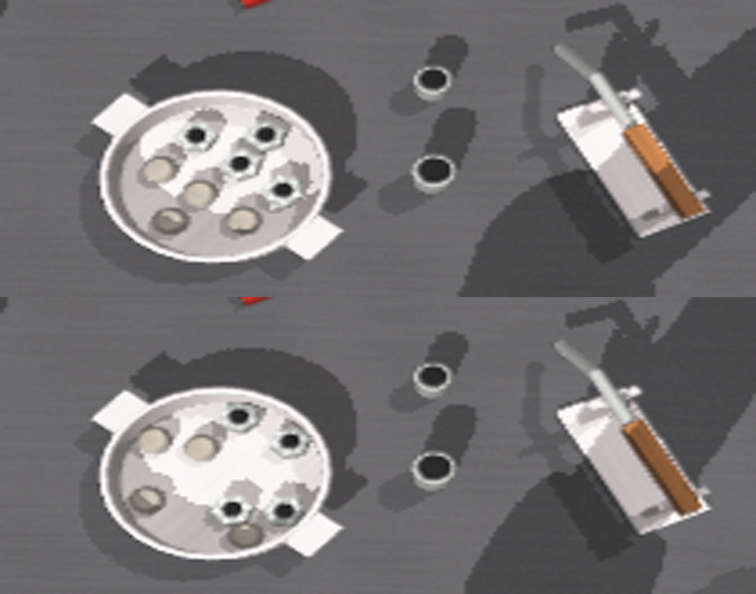

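```bash
python3 -c "
from h import *
print(ctrl.hand_in())"
```

```text
the job is handed in; nothing more can be done
None
```

The job is done and was handed in at about 25 s; no verdict was reported.

**What I did**
- I took the stirrer by the handle. The tool cannot tilt, so I eased the grip to 3 N with the tip just above the bench and let it dip about 38° by its own weight.
- I set the tip on the bowl floor (about 5 N more at the wrist) and pushed each group of pieces with short strokes, mostly sideways.
- I lowered the stirrer into its rest, where the bench and front notch levelled it, then released it and drew the arm back.

**Last checks**
- **Pieces:** with the tip still in the bowl I measured all of them 20 to 58 mm from where they started. The final top view shows the same layout.
- **Halves:** nuts 1 and 2 and bead 2 lie clearly on the +y side (17 to 71 mm from the tab line). Nut 3 and beads 3 and 4 lie clearly on the -y side (21 to 59 mm). Nut 4 (+7 mm) and bead 1 (-5 mm) are close to the line but are not needed.
- **Bowl:** its centre measured within 1 mm of the start.
- **Stirrer:** back within about 1 pixel of its first pictures in both views, crank down.
- **Bystanders:** both sleeves look unmoved in the top view. I did not re-measure the spray can or hammer, and the moves stayed clear of them.

**What went wrong**
- The first circular stroke jammed nut 2 against the wall at about 6 N and tipped the stirrer's nose up about 5°. I re-dipped it and carried on with the short strokes.
- One measurement while the arm hid part of the bowl put its centre about 2 mm off. Later clear views did not confirm that.

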